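# Set the poises of the beam balance

### The arm

A 6-joint arm with a two-finger parallel gripper is mounted at the origin on a cart in front of the work surface, level with it; the furniture and walls round the work are solid. World frame = base frame: x ahead of the robot, y to its left, z up, the work surface at z = 0. Lengths are in m, angles in degrees, forces in N, time in s.
With the tool pointing down it reaches from about 0.4 to 0.825 m from the base axis. Payload 7 kg.
Tool frame: the origin (TCP) lies midway between the tips of the shut fingers; the grasp point (between the pads) lies 19 mm behind it; z points along the fingers, y is the line along which they close (so a half turn about z gives the same grasp; the last joint's range is limited). The gripper opens to 88 mm and grips with 3 to 60 N. Pads are 19 mm wide; open, the fingers measure 130 mm over their backs; the gripper's body (78 mm by 193 mm) begins 47 mm behind the grasp point.
Start: joints at [-50.93, 20.546, 0.682, 0, -70.136, -16.507], TCP at [0.259, -0.623, 0.227] pointing down, gripper open.
Joint ranges: [-176.03, 176.03], [-82.01, 121.73], [-58.28, 71.71], [-173.87, 95.51], [-174.79, -0.11], [-173.66, 173.66]. Speed limits (degrees/s): [136.94, 136.94, 172.46, 180, 180, 180].

### API

Orientations are given as [roll, pitch, yaw] about the fixed x, y, z axes, in that order (R = Rz(yaw) Ry(pitch) Rx(roll)).
In Python, from plant import ctrl gives the robot as it stands. The module is installed in compiled form; this text tells all that it offers.
- The arm moves only by the tool send_rows, never from a script. Its argument "plan" is a list that holds one entry, the list of rows, each a list of 6 numbers: the shift along the tool's x, y, z in a scale on which 1.0 is 30 cm, then the turn, a rotation vector about the tool's x, y, z in parts of the range, where 1.0 means 180 degrees. A call has 1 to 8 rows; each row is the pose to reach, as a shift and turn from the pose commanded when the call began, along the tool's axes at that moment; what a row does not reach only later rows make up. A row lasts 1/12 s, in which the tool goes at most 41.7 mm and 7.16 degrees, less where a joint would pass 70% of its speed; a pose out of reach is approached as far as the arm can. A call with a gripper value outside its range is refused whole. "fingers" is the opening, from 0 (shut) to 1 (fully open), set as the call begins (left out, the last holds). The fingers move at their own pace and stop on an object; the grip force is fixed at half the most. Time passes only in rows, so rows that repeat a pose let the fingers close. It gives the time, the measured TCP pose, the force, the opening and the grip force at its end, in the units of the state.
- ctrl.get_obs(): the state, without advancing time (a new reading comes with each control period).
- ctrl.snapshot(name): name is "side" or "top"; returns a dict with "img" (480x640x3 uint8, red, green, blue), "K" (3x3 intrinsics, pixels), "k1" (the pictures are not rectified: a ray, as slopes to the right and down, at radius r is drawn at 1 + k1 r^2 times it, then the intrinsics apply), "pose" (4x4, takes a point from camera to world coordinates). Camera axes: x right, y down, z forward; pixel columns grow to the right and rows downward; lengths in m; the calibration is good to about 2 mm. A picture is of the moment at which its call begins. There is no depth.
- ctrl.close_job(): hands the job in; it is judged then, once.
The state is a dict: "clock": time; "joint_pos": joint angles; "qvel": joint speeds; "tau": joint torques, N m; "tool_pos": TCP position; "orientation": TCP orientation; "force": force on the tool from outside, world axes, zero at the start; "moment": the same for the moment, N m; "opening": finger opening in m; "gripper_force": force on a finger pad.
Only numpy, scipy, OpenCV 4.12 (cv2) and the standard library are available. Lean on these libraries where they do the work, as an engineer would, in place of code of your own. Each camera call takes 0.05 s, during which the arm holds its last target. There are 200 camera calls.

### The job

Set the two-beam balance for the next batch: push the big brass poise along its beam all the way out to the end far from the pan, and push the small brass poise all the way back to its stop at the pan end, in either order. Only push them, gently, with the tips or outsides of the fingers; do not pinch them. Leave the wax pot standing on the pan, and the jars, tiles and pencil beside the balance where they lie.

Things in the scene. Friction and masses are not known exactly. Their poses are not given: they have to be found in the camera images.
- beam_balance: Fixed two-beam balance, 139 x 380 x 106 mm with a grey-green base. Origin at the middle of its underside on the worktop; z up, y along the beams towards the round pan, x across them (away from the robot at yaw 0). Frame in mm: beams run from y -163 to 27 at x 32 (far beam, big poise) and x 4 (near beam, small poise), each 4 thick, top edge at z 90; base 32 high.
- pan_floor (a point): Middle of the pan's floor, at (0, 109, 81) mm in the balance's frame. The pan is a round steel dish 140 mm across, its rim 9 mm above this point. Between pan and beams two fulcrum posts stand at y 15 to 45, x -15 to -8 and 44 to 51, up to z 94 mm in the balance's frame.
- beam_end (a point): Middle between the two end posts at the end far from the pan, at (18, -182, 102) mm in the balance's frame. The posts fill y -190 to -174, x -16 to -9 and x 45 to 52, up to z 102.
- beam_balance_poise_big (a joint): Slide of the big poise: metres from its stop at the pan end (0) to the far end of the beam (0.135); it moves in the balance's -y direction and stays where it is left. Moving it takes about 0.5 N.
- beam_balance_poise_small (a joint): Slide of the small poise, the same: 0 at its stop at the pan end, 0.135 at the far end. About 0.5 N.
- big_poise_top (a point): Top centre of the big poise's knob. A brass saddle on the far beam: 22 mm along the beam, 12 across, z 69 to 98 mm in the balance's frame, with a knob 6 mm thick on top (98 to 106). At joint value j this point lies at (32, -1000 j, 106) mm in the balance's frame. Its end faces can be pushed above the beam, at z 90 to 106.
- small_poise_top (a point): Top centre of the small poise's knob. A brass saddle on the near beam: 12 mm along the beam, 12 across, z 73 to 98 mm, with the same knob (98 to 106) on top. At joint value j this point lies at (4, -1000 j, 106) mm in the balance's frame. The two poises may stand side by side, with 16 mm between them.
- wax_pot: Small round cream and red lidded pot, 63 mm across and 34 mm high, loose on the pan; origin at the middle of its underside.
- oxide_jar_0: Loose jar with a green cap, 46 mm across, 106 mm high, behind the balance; origin under its middle.
- oxide_jar_1: Loose jar with a brown cap, 44 mm across, 105 mm high, behind the balance; origin under its middle.
- test_tile_3: Loose glazed test tile 30 x 46 x 8 mm in front of the balance; origin under its middle.
- test_tile_0: Loose glazed test tile 30 x 46 x 8 mm in front of the balance; origin under its middle.
- pencil_1: Loose short red pencil 90 x 7 x 8 mm in front of the balance; origin under its middle.
Not all that is in view belongs to the job. There is more than one size of the wax_pot; the job needs the larger.

How it is judged:
By the outcome, as a careful person would: the job done as asked, in the order asked, and still so for the second after the job is handed in, with the robot touching nothing.
It also fails if it takes over 45 s, if anything falls off the work surface, if the arm or the gripper's body presses on something with over 40 N, if the wrist force passes 120 N, or if a joint passes its speed limit or range.

## Working session

There is one attempt and no reset: what is moved stays moved. The work goes in short steps, Python scripts to look and compute and a tool call to move; the robot and the scene stay as the last step left them, time stands still between calls to the robot, and variables do not carry over. Pictures are saved under pics/ and viewed, at most 10 in all, crops included, and the job is handed in when it is done.

Besides the shell and the picture viewer there is one more tool, called after "Emit:" in YAML: its name, and indented under it one key for each argument. send_rows: Moves the arm, as the interface text tells. Its arguments: {"type":"object","properties":{"plan":{"type":"array","items":{"type":"array","items":{"type":"array","items":{"type":"number"}}}},"fingers":{"type":"number"}},"required":["plan"]}

```bash
mkdir -p pics; python3 - <<'E'
from plant import ctrl
import cv2,numpy as np
for n in("side","top"):
    s=ctrl.snapshot(n); cv2.imwrite(f"pics/{n}0.png",s["img"][:,:,::-1]); print(n,s["K"].tolist(),s["k1"],np.round(s["pose"],4).tolist())
o=ctrl.get_obs(); print({k:np.round(v,3).tolist() for k,v in o.items()})
E
```

```text
side [[449.54882783441695, 0.0, 328.9869721089084], [0.0, 449.54882783441695, 244.34844246359387], [0.0, 0.0, 1.0]] -0.0343311412590346 [[0.9995, 0.0271, -0.0181, 0.4979], [0.029, -0.4896, 0.8715, -0.729], [0.0148, -0.8715, -0.4901, 0.5275], [0.0, 0.0, 0.0, 1.0]]
top [[518.3012356918201, 0.0, 318.04437670923096], [0.0, 518.3012356918201, 253.01702229904387], [0.0, 0.0, 1.0]] -0.058038810997055726 [[-0.0087, -0.9821, 0.188, 0.3109], [-0.9996, 0.0139, 0.0261, 0.0018], [-0.0282, -0.1877, -0.9818, 0.9833], [0.0, 0.0, 0.0, 1.0]]
{'clock': 0.1, 'joint_pos': [-50.931, 20.589, 0.637, -0.016, -70.135, -16.508], 'qvel': [-0.015, -0.09, 0.148, -0.015, 0.038, -0.048], 'tau': [-0.001, -58.416, 29.375, 7.016, 0.01, -0.0], 'tool_pos': [0.259, -0.623, 0.226], 'orientation': [179.913, -0.01, -157.444], 'force': [0.454, 0.457, 0.649], 'moment': [0.031, -0.066, -0.035], 'gripper_force': 0.0, 'opening': 0.087}
```

View pics/side0.png

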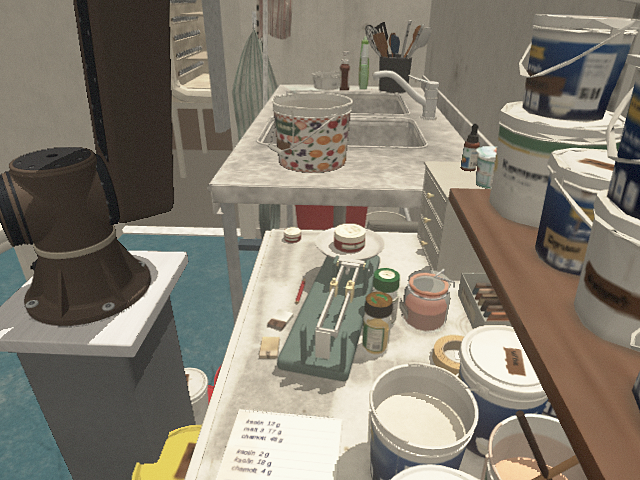

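View pics/top0.png

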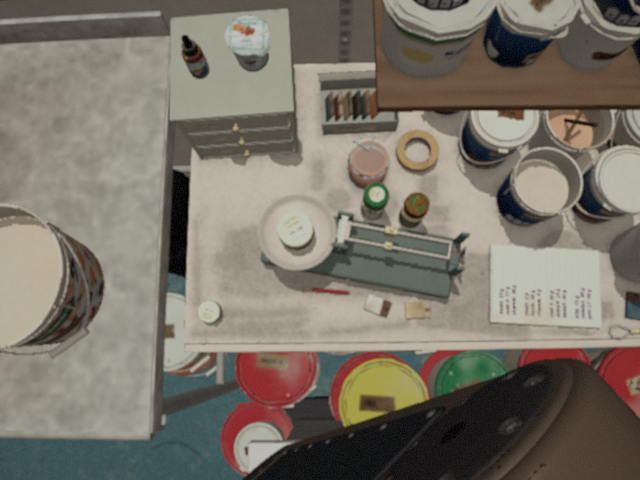

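Side view: balance with pan at (350,240) and end posts near (320,340). Top view: pan (297,232), end posts near (455,255), poises near (390,230) and (388,243). The larger pot is on the pan at (295,231), the small decoy at (209,312).

```bash
python3 - <<'E'
import cv2,numpy as np
a=cv2.imread("pics/top0.png")[185:305,250:480]; b=cv2.imread("pics/side0.png")[220:385,270:410]
a=cv2.resize(a,None,fx=3.45,fy=3.45,interpolation=cv2.INTER_CUBIC); cv2.imwrite("pics/ca.png",a)
b=cv2.resize(b,None,fx=3.6,fy=3.6,interpolation=cv2.INTER_CUBIC); cv2.imwrite("pics/cb.png",b)
E
```

```text
(no output)
```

View pics/ca.png

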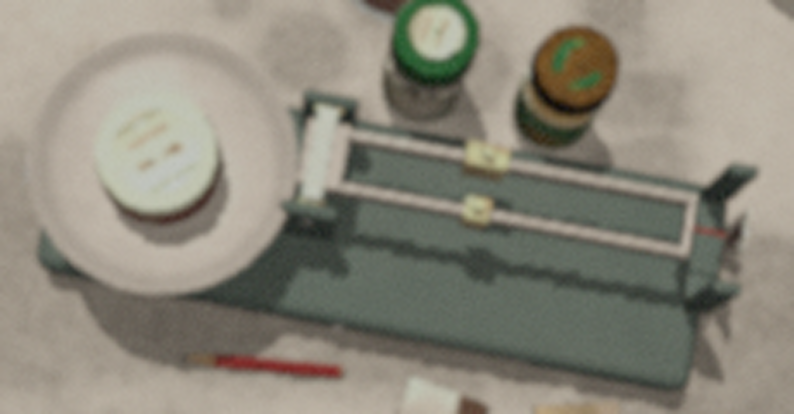

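View pics/cb.png

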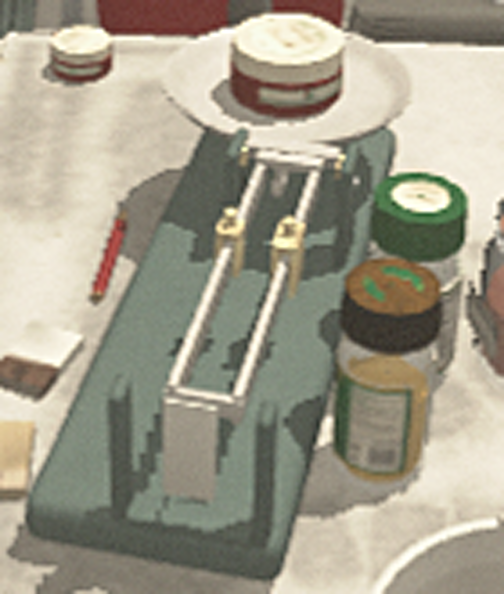

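Choice: big poise = far beam block, top pixel (391,230); small = near beam block (388,246). Decoys are the jar caps and the fulcrum bearings. The crops confirm it: big block in front of the green jar, small one on the near beam. Pot is on the pan, decoy pot lies beside it.

```bash
cat >h.py <<'E'
import cv2,numpy as np
from plant import ctrl
def cast(s,uv,z):
    n=cv2.undistortPoints(np.array([[uv]],float),s["K"],np.array([s["k1"],0,0,0,0.]))[0,0]
    P=s["pose"];d=P[:3,:3]@[*n,1];return (P[:3,3]+d*(z-P[2,3])/d[2])[:2]
def fit(B,W):
    B=np.array(B);W=np.array(W);b=B-B.mean(0);w=W-W.mean(0)
    a=np.arctan2((b[:,0]*w[:,1]-b[:,1]*w[:,0]).sum(),(b*w).sum())
    R=np.array([[np.cos(a),-np.sin(a)],[np.sin(a),np.cos(a)]]);t=W.mean(0)-R@B.mean(0)
    return a,R,t,(W-B@R.T-t)
E
python3 - <<'E'
from h import *
B=dict(pan=(0,109,90),ne=(4,-163,90),fe=(32,-163,90),pn=(-12.5,-182,102),pf=(48.5,-182,102))
px=dict(top=((250,185,3.45),dict(pan=(163,165),ne=(688,247),fe=(692,197),pn=(730,291),pf=(745,173),big=(487,155),sml=(477,208))),
 side=((270,220,3.6),dict(pan=(287,77),ne=(172,392),fe=(237,403),pn=(121,379),pf=(266,406),big=(290,220),sml=(231,212))))
allB=[];allW=[]
for n,(o,d) in px.items():
    s=ctrl.snapshot(n); W={}
    for k,(u,v) in d.items():
        z=.106 if k in("big","sml") else B[k][2]/1000
        W[k]=cast(s,(o[0]+u/o[2],o[1]+v/o[2]),z)
    ks=list(B); b=[np.array(B[k][:2])/1000 for k in ks]; w=[W[k] for k in ks]
    a,R,t,r=fit(b,w); print(n,np.degrees(a),t,np.round(r*1000,1).tolist())
    for k in("big","sml"): print(k,W[k],(R.T@(W[k]-t))*1000)
    allB+=b;allW+=w
a,R,t,r=fit(allB,allW); print(np.degrees(a),t)
E
```

```text
top -11.336671672283893 [ 0.49762296 -0.04378508] [[-0.2, -1.1], [2.8, 0.3], [1.2, 2.3], [-2.0, -1.2], [-1.8, -0.4]]
big [ 0.51781959 -0.1021256 ] [ 31.27079351 -53.2321106 ]
sml [ 0.49070372 -0.0961661 ] [  3.51250232 -52.71915591]
side -11.708438130289164 [ 0.50118747 -0.0443717 ] [[-0.2, 0.9], [0.6, -3.9], [0.1, -3.9], [0.2, 4.2], [-0.7, 2.7]]
big [ 0.522068   -0.10300056] [ 32.34370951 -53.17165122]
sml [ 0.49454501 -0.09772248] [  4.32230956 -53.58867284]
-11.523097745320174 [ 0.49940637 -0.04407786]
```

```bash
cat >>h.py <<'E'
from scipy.spatial.transform import Rotation as Ro
YAW=-11.5; O=np.array([.4994,-.0441])
c,s_=np.cos(np.radians(YAW)),np.sin(np.radians(YAW)); RB=np.array([[c,-s_],[s_,c]])
def rel(bx,by,z,yaw=YAW+180):
    o=ctrl.get_obs();p=np.array(o["tool_pos"]);R=Ro.from_euler("xyz",o["orientation"],degrees=True)
    t=np.array([*(O+RB@[bx/1000,by/1000]),z/1000]);T=Ro.from_euler("xyz",[180,0,yaw],degrees=True)
    print("target",t.round(4),"row",(R.inv().apply(t-p)*100).round(2),(R.inv()*T).as_rotvec(degrees=True).round(2))
def now():
    o=ctrl.get_obs();p=np.array(o["tool_pos"]);print("bal",(RB.T@(p[:2]-O)*1000).round(1),p[2],np.round(o["orientation"],2),o["clock"],np.round(o["force"],2),o["opening"])
E
python3 -c "
from h import *
now();rel(33.5,-12,220);rel(33.5,-12,130)"
```

```text
bal [-120.3 -615.3] 0.22599166259245718 [ 1.7994e+02 -1.0000e-02 -1.5744e+02] 0.2 [0.04 1.04 0.51] 0.08787533844527155
target [ 0.5298 -0.0625  0.22  ] row [-46.53  41.37   0.64] [ 6.000e-02 -2.000e-02  3.406e+01]
target [ 0.5298 -0.0625  0.13  ] row [-46.53  41.36   9.64] [ 6.000e-02 -2.000e-02  3.406e+01]
```

The manual's scale: shifts go in shares of 30 cm and turns go in shares of 180 degrees. Converting my numbers, -23.2 cm / 30 = -0.7733, 20.7 cm / 30 = 0.69, 34 degrees / 180 = 0.1889.

Emit:
send_rows:
  plan:
    - [[-0.0967,0.0867,0,0,0,0.0222],[-0.1933,0.1733,0,0,0,0.05],[-0.29,0.26,0,0,0,0.0778],[-0.3867,0.3467,0,0,0,0.1056],[-0.4833,0.4333,0,0,0,0.1333],[-0.58,0.52,0,0,0,0.1611],[-0.6767,0.6067,0,0,0,0.1889],[-0.7733,0.69,0,0,0,0.1889]]
  fingers: 0

```text
clock: 0.87
tool_pos: [0.394, -0.3413, 0.2267]
orientation: [180.0, 0.0, 168.2]
force: [0.8, -1.5, -0.0]
opening: 0.0397
gripper_force: 0.0
```

```bash
python3 -c "
from h import *
now();rel(33.5,-12,170)"
```

```text
bal [ -44.  -312.2] 0.22665489321591287 [1.7999e+02 2.0000e-02 1.6824e+02] 0.8667 [ 0.84 -1.54 -0.03] 0.039716138600167
target [ 0.5298 -0.0625  0.17  ] row [-7.61 30.06  5.67] [ 0.01  0.02 -0.26]
```

In the tool's units: 30 cm / 30 = 1, 27.3 cm / 30 = 0.91, -0.3 degrees / 180 = -0.0017.

Emit:
send_rows:
  plan:
    - [[-0.0333,0.13,0,0,0,-0.0017],[-0.0667,0.26,0,0,0,-0.0017],[-0.1,0.39,0,0,0,-0.0017],[-0.1333,0.52,0,0,0,-0.0017],[-0.1667,0.65,0.0167,0,0,-0.0017],[-0.2,0.78,0.0667,0,0,-0.0017],[-0.2333,0.91,0.1333,0,0,-0.0017],[-0.2533,1,0.1833,0,0,-0.0017]]

```text
clock: 1.53
tool_pos: [0.5287, -0.0617, 0.1713]
orientation: [180.0, 0.1, 168.9]
force: [-0.2, -1.0, 0.3]
opening: 0.0004
gripper_force: 0.0
```

In the tool's units: 4 cm / 30 = 0.1333, 3.5 cm / 30 = 0.1167.

Emit:
send_rows:
  plan:
    - [[0,0,0,0,0,0],[0,0,0.0167,0,0,0],[0,0,0.05,0,0,0],[0,0,0.0833,0,0,0],[0,0,0.1167,0,0,0],[0,0,0.1333,0,0,0],[0,0,0.1333,0,0,0]]

```text
clock: 2.12
tool_pos: [0.5266, -0.0651, 0.1301]
orientation: [-180.0, -0.1, 168.8]
force: [-0.3, -0.4, -0.1]
opening: 0.0005
gripper_force: 0.0
```

```bash
python3 - <<'E'
from h import *
now();rel(33.5,-12,95)
a=ctrl.snapshot("side")["img"][200:365,270:410,::-1];b=ctrl.snapshot("top")["img"][185:305,290:480,::-1]
a=cv2.resize(a,(400,471),interpolation=2);b=cv2.resize(b,(400,253),interpolation=2)
im=np.zeros((471,800,3),np.uint8);im[:,:400]=a;im[:253,400:]=b;cv2.imwrite("pics/m1.png",im)
E
```

```text
bal [ 30.8 -15.1] 0.13005768563848352 [-1.7995e+02 -1.3000e-01  1.6878e+02] 2.1167 [-0.28 -0.44 -0.14] 0.0004826719926111217
target [ 0.5298 -0.0625  0.095 ] row [-0.28  0.31  3.5 ] [-0.05 -0.13  0.28]
```

View pics/m1.png

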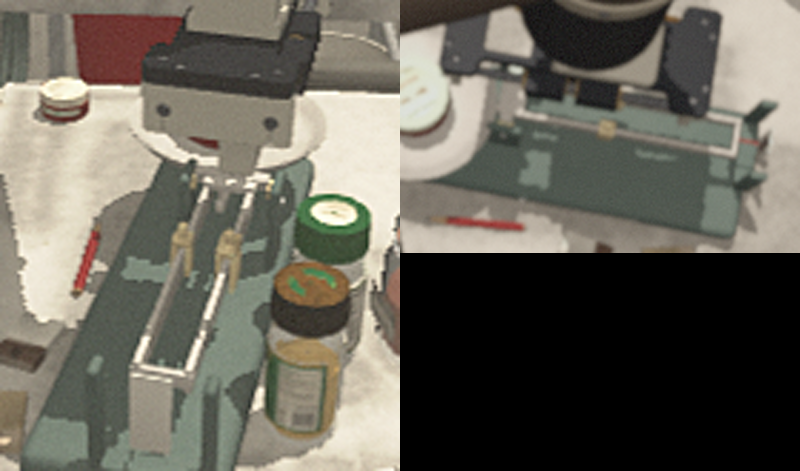

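The fingers hang shut above the beams on the pan side of both poises (side crop tip near (222,208)); both poises are unmoved. I'll check where the tip should project.

```bash
python3 - <<'E'
from h import *
s=ctrl.snapshot("side");p=ctrl.get_obs()["tool_pos"]
P=np.linalg.inv(s["pose"])
for q in (p,[*(O+RB@[.032,-.053]),.106],[*(O+RB@[.004,-.163]),.09]):
    uv=cv2.projectPoints(np.array([q],float),cv2.Rodrigues(P[:3,:3])[0],P[:3,3],s["K"],np.array([s["k1"],0,0,0,0.]))[0].ravel()
    print(uv,(uv-[270,200])*2.857)
E
```

```text
[354.29239098 256.13645397] [240.82336103 160.381849  ]
[349.42963394 280.88347057] [226.93046417 231.08407541]
[316.73745183 327.07728772] [133.52889987 363.059811  ]
```

In the tool's units: 3.5 cm / 30 = 0.1167, 3.1 cm / 30 = 0.1033, 0.2 degrees / 180 = 0.0011.

Emit:
send_rows:
  plan:
    - [[-0.01,0.01,0.0167,0,0,0.0011],[-0.01,0.01,0.04,0,0,0.0011],[-0.01,0.01,0.0633,0,0,0.0011],[-0.01,0.01,0.0867,0,0,0.0011],[-0.01,0.01,0.1033,0,0,0.0011],[-0.01,0.01,0.1167,0,0,0.0011],[-0.01,0.01,0.1167,0,0,0.0011]]

```text
clock: 2.85
tool_pos: [0.5306, -0.0619, 0.0954]
orientation: [-180.0, -0.1, 168.7]
force: [0.5, 0.0, 1.2]
opening: 0.0004
gripper_force: 0.0
```

In the tool's units: -2.6 cm / 30 = -0.0867, -2.3 cm / 30 = -0.0767.

Emit:
send_rows:
  plan:
    - [[0,-0.01,0,0,0,0],[0,-0.0233,0,0,0,0],[0,-0.0367,0,0,0,0],[0,-0.05,0,0,0,0],[0,-0.0633,0,0,0,0],[0,-0.0767,0,0,0,0],[0,-0.0867,0,0,0,0],[0,-0.0867,0,0,0,0]]

```text
clock: 3.52
tool_pos: [0.526, -0.0879, 0.0967]
orientation: [180.0, 0.0, 168.6]
force: [0.2, 0.5, 1.5]
opening: 0.0004
gripper_force: 0.0
```

```bash
python3 - <<'E'
from h import *
now();rel(33.5,-103,95)
a=ctrl.snapshot("side")["img"][200:365,270:410,::-1]
cv2.imwrite("pics/m2.png",cv2.resize(a,(500,589),interpolation=2))
E
```

```text
bal [ 34.8 -37.6] 0.09665585077849378 [1.8000e+02 1.0000e-02 1.6863e+02] 3.5167 [0.18 0.51 1.5 ] 0.00036747593837935607
target [ 0.5117 -0.1517  0.095 ] row [ 0.15 -6.54  0.17] [0.   0.01 0.13]
```

View pics/m2.png

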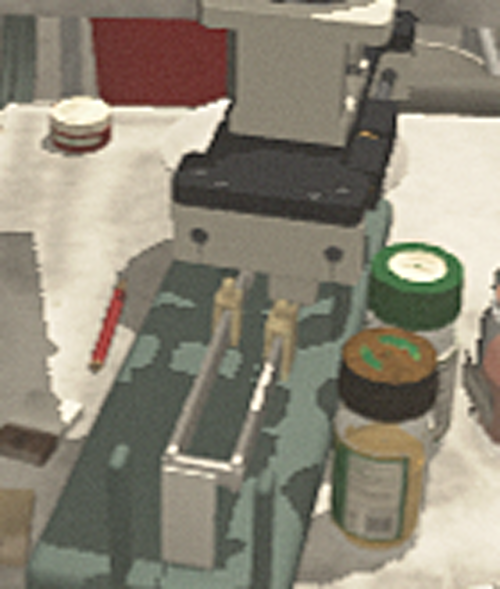

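The fingers are behind the big poise, which has begun moving (knob now at crop (282,303)); the small one is still. Continuing the push.

In the tool's units: -4.5 cm / 30 = -0.15, -4 cm / 30 = -0.1333, 0.1 degrees / 180 = 0.0006.

Emit:
send_rows:
  plan:
    - [[0,-0.0133,0.0033,0,0,0.0006],[0,-0.0333,0.0033,0,0,0.0006],[0,-0.0533,0.0033,0,0,0.0006],[0,-0.0733,0.0033,0,0,0.0006],[0,-0.0933,0.0033,0,0,0.0006],[0,-0.1133,0.0033,0,0,0.0006],[0,-0.1333,0.0033,0,0,0.0006],[0,-0.15,0.0033,0,0,0.0006]]

```text
clock: 4.23
tool_pos: [0.5171, -0.1322, 0.0955]
orientation: [-180.0, -0.0, 168.5]
force: [-0.4, 0.0, 1.0]
opening: 0.0003
gripper_force: 0.3
```

In the tool's units: -1.7 cm / 30 = -0.0567, -1.6 cm / 30 = -0.0533.

Emit:
send_rows:
  plan:
    - [[0,-0.01,0,0,0,0],[0,-0.02,0,0,0,0],[0,-0.03,0,0,0,0],[0,-0.04,0,0,0,0],[0,-0.0467,0,0,0,0],[0,-0.0533,0,0,0,0],[0,-0.0567,0,0,0,0],[0,-0.0567,0,0,0,0]]

```text
clock: 4.9
tool_pos: [0.5139, -0.1482, 0.0955]
orientation: [-180.0, -0.0, 168.6]
force: [0.1, 0.2, 0.5]
opening: 0.0004
gripper_force: 0.0
```

```bash
python3 - <<'E'
from h import *
now();rel(33.5,-103,95)
a=ctrl.snapshot("side")["img"][200:365,270:410,::-1]
cv2.imwrite("pics/m3.png",cv2.resize(a,(500,589),interpolation=2))
E
```

```text
bal [ 35.  -99.2] 0.09552445929247905 [-180.     -0.    168.56] 4.9 [0.1  0.24 0.45] 0.0004118419787656249
target [ 0.5117 -0.1517  0.095 ] row [ 0.15 -0.38  0.05] [-0.   -0.    0.06]
```

View pics/m3.png

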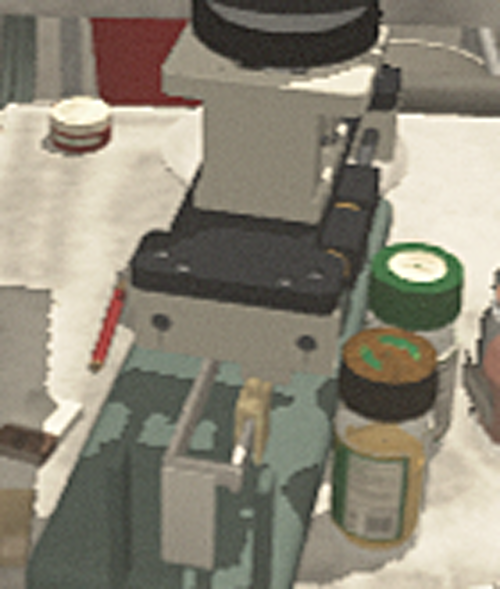

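Big poise is well along, knob at crop (255,382), with the finger still behind it; now creeping to the stop while watching the force.

In the tool's units: -0.5 cm / 30 = -0.0167, -0.4 cm / 30 = -0.0133.

Emit:
send_rows:
  plan:
    - [[0,-0.0033,0,0,0,0],[0,-0.0083,0,0,0,0],[0,-0.0133,0,0,0,0],[0,-0.0167,0,0,0,0],[0,-0.0167,0,0,0,0]]

```text
clock: 5.37
tool_pos: [0.5129, -0.1532, 0.0955]
orientation: [-180.0, -0.0, 168.6]
force: [0.2, 0.8, -0.1]
opening: 0.0003
gripper_force: 0.1
```

```bash
python3 - <<'E'
from h import *
now()
s=ctrl.snapshot("side")
w=cast(s,(270+255/3.571,200+382/3.571),.106);print("m3 knob",RB.T@(w-O)*1000)
E
```

```text
bal [  35.  -104.2] 0.09552825284821753 [-180.     -0.    168.56] 5.3667 [ 0.24  0.77 -0.06] 0.0002695813558693882
m3 knob [  33.58931571 -126.32330605]
```

In the tool's units: -0.5 cm / 30 = -0.0167, -0.4 cm / 30 = -0.0133.

Emit:
send_rows:
  plan:
    - [[0,-0.0033,0,0,0,0],[0,-0.0067,0,0,0,0],[0,-0.01,0,0,0,0],[0,-0.0133,0,0,0,0],[0,-0.0167,0,0,0,0],[0,-0.0167,0,0,0,0]]

```text
clock: 5.92
tool_pos: [0.5121, -0.1573, 0.0955]
orientation: [179.9, 0.0, 168.5]
force: [-0.1, 5.4, 0.7]
opening: 0.0003
gripper_force: 2.5
```

In the tool's units: -0.2 cm / 30 = -0.0067, -0.1 cm / 30 = -0.0033.

Emit:
send_rows:
  plan:
    - [[0,-0.0033,0,0,0,0],[0,-0.0067,0,0,0,0],[0,-0.0067,0,0,0,0],[0,-0.0067,0,0,0,0]]

```text
clock: 6.25
tool_pos: [0.5121, -0.1579, 0.0955]
orientation: [179.8, 0.0, 168.5]
force: [-0.2, 12.4, 1.4]
opening: 0.0006
gripper_force: 6.7
```

Stop reached (12 N, no further travel). Back off, lift, move over to the far side of the small poise.

In the tool's units: -3.5 cm / 30 = -0.1167, 3.3 cm / 30 = 0.11.

Emit:
send_rows:
  plan:
    - [[0,0.0167,0,0,0,0],[0,0.04,0,0,0,0],[0,0.04,-0.05,0,0,0],[0,0.04,-0.1,0,0,0],[0.0333,0.05,-0.1167,0,0,0],[0.0733,0.06,-0.1167,0,0,0],[0.11,0.0667,-0.1167,0,0,0],[0.11,0.0667,-0.1167,0,0,0]]

```text
clock: 6.92
tool_pos: [0.4806, -0.1331, 0.1303]
orientation: [180.0, -0.1, 168.6]
force: [-1.8, 0.3, -0.6]
opening: 0.0003
gripper_force: 0.0
```

```bash
python3 - <<'E'
from h import *
now();rel(2.5,-88,95)
E
```

```text
bal [ -0.7 -91. ] 0.13027782466519383 [ 1.7999e+02 -7.0000e-02  1.6855e+02] 6.9167 [-1.78  0.29 -0.58] 0.0002935032937136968
target [ 0.4843 -0.1308  0.095 ] row [-0.32  0.3   3.53] [ 0.01 -0.07  0.05]
```

In the tool's units: 3.5 cm / 30 = 0.1167, 3.1 cm / 30 = 0.1033.

Emit:
send_rows:
  plan:
    - [[-0.0067,0.0067,0.0167,0,0,0],[-0.0067,0.0067,0.04,0,0,0],[-0.0067,0.0067,0.0633,0,0,0],[-0.0067,0.0067,0.0867,0,0,0],[-0.0067,0.0067,0.1033,0,0,0],[-0.0067,0.0067,0.1167,0,0,0],[-0.0067,0.0067,0.1167,0,0,0]]

```text
clock: 7.5
tool_pos: [0.4849, -0.1323, 0.0942]
orientation: [-180.0, -0.1, 168.5]
force: [-0.5, 0.3, 0.5]
opening: 0.0002
gripper_force: 0.0
```

In the tool's units: 3.5 cm / 30 = 0.1167, 3.1 cm / 30 = 0.1033.

Emit:
send_rows:
  plan:
    - [[0,0.01,0,0,0,0],[0,0.0233,0,0,0,0],[0,0.0367,0,0,0,0],[0,0.0533,0,0,0,0],[0,0.07,0,0,0,0],[0,0.0867,0,0,0,0],[0,0.1033,0,0,0,0],[0,0.1167,0,0,0,0]]

```text
clock: 8.17
tool_pos: [0.4928, -0.0972, 0.0957]
orientation: [180.0, 0.0, 168.6]
force: [0.5, -0.2, 0.9]
opening: 0.0
gripper_force: 0.3
```

```bash
python3 - <<'E'
from h import *
now();rel(2.5,-22,95)
a=ctrl.snapshot("side")["img"][200:365,270:410,::-1]
cv2.imwrite("pics/m4.png",cv2.resize(a,(500,589),interpolation=2))
E
```

```text
bal [  4.1 -53.3] 0.09574622609537609 [1.7999e+02 3.0000e-02 1.6859e+02] 8.1667 [ 0.48 -0.17  0.94] 1.2321577288241712e-05
target [ 0.4975 -0.0662  0.095 ] row [0.16 3.13 0.07] [0.01 0.03 0.09]
```

View pics/m4.png

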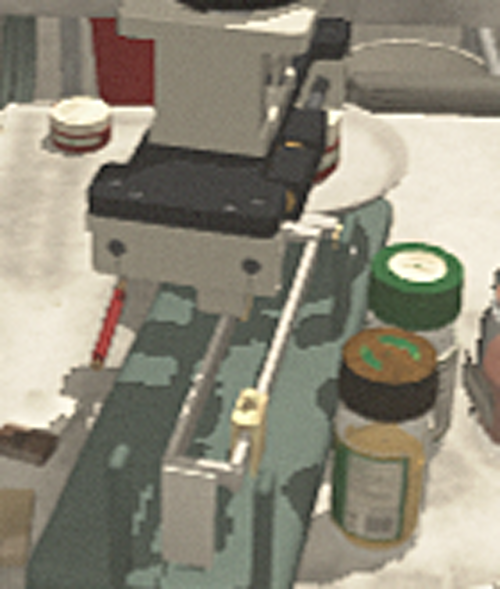

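Big poise sits at the beam's far end (knob at crop (248,402)); the small one is behind the finger, being pushed.

In the tool's units: 2.5 cm / 30 = 0.0833, 2.2 cm / 30 = 0.0733.

Emit:
send_rows:
  plan:
    - [[0,0.01,0,0,0,0],[0,0.0233,0,0,0,0],[0,0.0367,0,0,0,0],[0,0.05,0,0,0,0],[0,0.0633,0,0,0,0],[0,0.0733,0,0,0,0],[0,0.0833,0,0,0,0],[0,0.0833,0,0,0,0]]

```text
clock: 8.88
tool_pos: [0.4976, -0.0729, 0.0955]
orientation: [180.0, -0.0, 168.6]
force: [0.2, 0.4, 0.6]
opening: 0.0002
gripper_force: 0.0
```

In the tool's units: 0.5 cm / 30 = 0.0167, 0.4 cm / 30 = 0.0133.

Emit:
send_rows:
  plan:
    - [[0,0.0033,0,0,0,0],[0,0.0067,0,0,0,0],[0,0.01,0,0,0,0],[0,0.0133,0,0,0,0],[0,0.0167,0,0,0,0],[0,0.0167,0,0,0,0]]

```text
clock: 9.38
tool_pos: [0.4984, -0.0683, 0.0955]
orientation: [180.0, -0.0, 168.6]
force: [-0.4, -1.2, -0.1]
opening: 0.0006
gripper_force: 0.1
```

```bash
python3 -c "
from h import *
now()"
```

```text
bal [  3.8 -24. ] 0.09553189983918968 [ 1.8000e+02 -1.0000e-02  1.6856e+02] 9.3833 [-0.36 -1.23 -0.08] 0.0005540059442424239
```

In the tool's units: 0.3 cm / 30 = 0.01, 0.2 cm / 30 = 0.0067.

Emit:
send_rows:
  plan:
    - [[0,0.0033,0,0,0,0],[0,0.0067,0,0,0,0],[0,0.01,0,0,0,0],[0,0.01,0,0,0,0],[0,0.01,0,0,0,0]]

```text
clock: 9.8
tool_pos: [0.499, -0.0654, 0.0955]
orientation: [-180.0, -0.0, 168.6]
force: [-0.1, -0.9, -0.7]
opening: 0.0001
gripper_force: 0.2
```

In the tool's units: 0.2 cm / 30 = 0.0067, 0.1 cm / 30 = 0.0033.

Emit:
send_rows:
  plan:
    - [[0,0.0033,0,0,0,0],[0,0.0067,0,0,0,0],[0,0.0067,0,0,0,0],[0,0.0067,0,0,0,0]]

```text
clock: 10.13
tool_pos: [0.499, -0.0647, 0.0955]
orientation: [-179.9, -0.0, 168.6]
force: [0.6, -8.5, -0.3]
opening: 0.0005
gripper_force: 3.8
```

Stop reached. Back off, lift and clear the view.

Emit:
send_rows:
  plan:
    - [[0,-0.0167,0,0,0,0],[0,-0.04,0,0,0,0],[0,-0.05,-0.05,0,0,0],[0,-0.05,-0.1333,0,0,0],[0,-0.05,-0.2333,0,0,0],[0,-0.1333,-0.3333,0,0,0],[0,-0.2667,-0.4,0,0,0],[0,-0.4,-0.4,0,0,0]]

```text
clock: 10.8
tool_pos: [0.4782, -0.1808, 0.2204]
orientation: [179.9, 0.5, 168.8]
force: [1.8, -0.8, 0.2]
opening: 0.0006
gripper_force: 0.0
```

In the tool's units: -20 cm / 30 = -0.6667, -19 cm / 30 = -0.6333.

Emit:
send_rows:
  plan:
    - [[0.01,-0.1167,0,0,0,0],[0.02,-0.2333,0,0,0,0],[0.03,-0.35,0,0,0,0],[0.04,-0.4667,0,0,0,0],[0.0533,-0.5667,0,0,0,0],[0.0667,-0.6333,0,0,0,0],[0.0667,-0.6667,0,0,0,0],[0.0667,-0.6667,0,0,0,0]]

```text
clock: 11.47
tool_pos: [0.4158, -0.3738, 0.2152]
orientation: [180.0, -0.0, 168.4]
force: [-0.1, -0.2, 1.5]
opening: 0.0002
gripper_force: 0.0
```

```bash
python3 - <<'E'
from h import *
now()
b=ctrl.snapshot("top")["img"][180:330,190:480,::-1];a=ctrl.snapshot("side")["img"][200:380,250:420,::-1]
im=np.zeros((508,800,3),np.uint8);im[:233,350:]=cv2.resize(b,(450,233),interpolation=2);im[:370,:350]=cv2.resize(a,(350,370),interpolation=2);cv2.imwrite("pics/m5.png",im)
E
```

```text
bal [ -16.1 -339.8] 0.21522826880919843 [ 1.7999e+02 -1.0000e-02  1.6842e+02] 11.4667 [-0.12 -0.2   1.51] 0.00023547619780349007
```

View pics/m5.png

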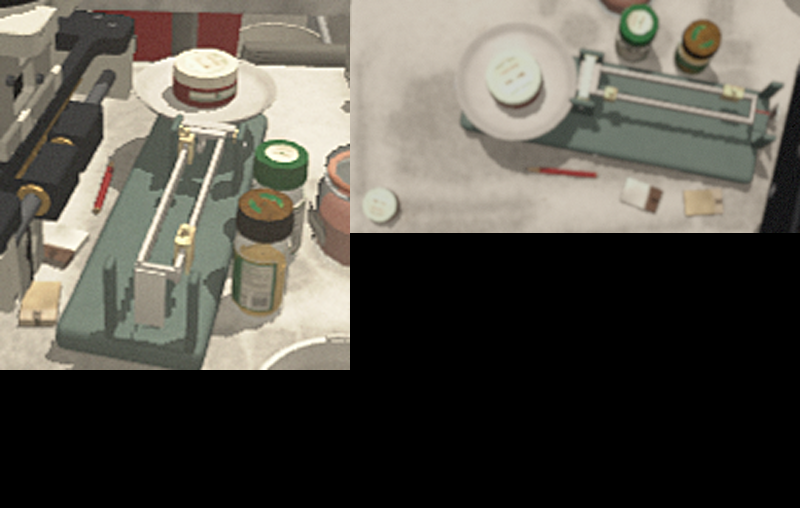

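Big poise is at the far end (734,92), small at the pan end (611,92). The pot, jars, tiles and pencil are in place. Checking positions numerically, then handing in.

```bash
python3 - <<'E'
from h import *
s=ctrl.snapshot("top");ok=[]
for uv,y in(((437.4,239.2),-135),((358.2,239.2),0)):
    p=RB.T@(cast(s,uv,.104)-O)*1000;print(p);ok.append(abs(p[1]-y)<5)
if all(ok): print(ctrl.close_job())
E
```

```text
[  28.67767074 -134.63533265]
[3.30117193 0.01221507]
the job is handed in; nothing more can be done
None
```

The job is handed in: the big poise is at the far end of its beam and the small poise is back against its pan-end stop, each pushed until the force showed it had reached its stop. In the last picture the pot still stood on the pan, and the jars, tiles and pencil looked undisturbed.

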